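# Put tape rolls and stamps away in the shuttered craft case

### The job

Clear the craft table into the case: all the tape rolls go into the tape compartment and all the stamps into the stamp compartment, the one beside the cam lever. One sliding shutter covers one compartment at a time: flip the cam lever free, slide the shutter by its grip all the way to its other end stop to open the stamp compartment, and when the stamps are in, slide it fully home over them and flip the lever back to locked. Leave everything else on the table where it is.

Things in the scene. Friction and masses are not known exactly. Their poses are not given: they have to be found in the camera images.
- case: Plywood craft case, fixed, 166 mm along its own x (front to back, front towards the robot), 296 mm along its y, walls 8 mm. Origin at the centre of its underside, z up. A middle wall splits it into two open-topped compartments side by side along y. Floor 6 mm above the table, walls up to 56 mm, guide rails on the front and back walls up to 69 mm.
- tape_bay (a point): Centre of the floor of the tape compartment, on the case's +y side (axes as the case's). The compartment is 150 mm (x) by 132 mm (y) inside and 52 mm deep below the shutter.
- stamp_bay (a point): Centre of the floor of the stamp compartment, on the case's -y side, the side with the cam lever. Same size as the other one.
- shutter (a joint): Aluminium selector shutter, a sheet 154 x 144 x 5 mm, top 63 mm above the table, sliding along the case's y; it covers one compartment and leaves the other open. In m: 0 = at its end stop over the stamps (start, held by the lever), grows to +y, 0.140 = at its end stop over the tapes. 2 N of friction; stays where it is left.
- shutter_grip (a point): Centre of the top of the shutter's black upright grip, which stands in the middle of the sheet: 40 mm (case x) by 14 mm (case y), 34 mm tall, its top 97 mm above the table. Moves with the shutter.
- lever (a joint): Cam lever on the case's -y end, turning about the case's x. In rad: 0 = locked, handle leans 0.45 rad from vertical to +y (over the shutter) and its tooth sits behind a ridge on the shutter, which cannot slide (1 mm play); 1.2 = free, handle leans 0.75 rad outwards to -y, tooth up. Friction 0.12 N m, stays where left; can be pushed over. Turn it to 0 only when the shutter is home.
- lever_ball (a point): Centre of the black ball (20 mm diameter) at the end of the lever's steel handle (10 mm thick), 75 mm from the pivot. Moves with the lever.
- lever_pivot (a point): Point on the lever's turning axis, fixed to the case, 72 mm above the table. The brackets beside it reach 83 mm.
- roll1: A small roll of paper craft tape (a ring), 40 mm outer diameter, 26 mm hole, 20 mm high, 30 g, lying flat at the start; origin at the centre of its underside, own z along its axis. May be absent.
- roll2: A small roll of paper craft tape (a ring), 40 mm outer diameter, 26 mm hole, 20 mm high, 30 g, lying flat at the start; origin at the centre of its underside, own z along its axis. May be absent.
- roll3: A small roll of paper craft tape (a ring), 40 mm outer diameter, 26 mm hole, 20 mm high, 30 g, lying flat at the start; origin at the centre of its underside, own z along its axis. May be absent.
- stamp1: A wooden-handled rubber stamp, 42 mm tall: square foot 36 x 36 x 14 mm, then a 14 mm thick neck and a turned knob handle 23 mm in diameter from 21 to 42 mm above the foot's underside; 45 g, standing at the start; origin at the centre of its underside, own z up through the handle. May be absent.
- stamp2: A wooden-handled rubber stamp, 42 mm tall: square foot 36 x 36 x 14 mm, then a 14 mm thick neck and a turned knob handle 23 mm in diameter from 21 to 42 mm above the foot's underside; 45 g, standing at the start; origin at the centre of its underside, own z up through the handle. May be absent.
- stamp3: A wooden-handled rubber stamp, 42 mm tall: square foot 36 x 36 x 14 mm, then a 14 mm thick neck and a turned knob handle 23 mm in diameter from 21 to 42 mm above the foot's underside; 45 g, standing at the start; origin at the centre of its underside, own z up through the handle. May be absent.
- glue: Glue bottle, white, 38 mm diameter, 115 mm tall; origin at the centre of its underside. Not part of the job.
- mug: White mug, 80 mm diameter, 90 mm tall, handle on its own +y side; origin at the centre of its underside. Not part of the job.
- water: Clear water bottle with blue cap, 66 mm diameter, 210 mm tall; origin at the centre of its underside. Not part of the job.
- punch: Round craft punch with a green press cap, 54 mm diameter, 50 mm tall; origin at the centre of its underside. Not part of the job.
- phone: Black telephone lying flat, 150 x 73 x 8 mm (long side along its own x); origin at the centre of its underside. Not part of the job.
- inktin: Flat closed ink tin of bare metal, 52 x 77 x 18 mm; origin at the centre of its underside. Not part of the job.

How it is judged:
On the way, in this order (a step that is already met when the one before it is completed fails the run):
1. the cam lever is flipped free (over 1.0 rad) with the shutter still home over the stamp compartment (value of joint lever above 1 rad and value of joint shutter below 0.02 m), for 0.1 s.
2. the shutter is slid to its far end stop, over the tape compartment (within 4 mm) (value of joint shutter above 0.136 m), for 0.2 s.
3. the shutter is fully home (within 4 mm) with every stamp in the stamp compartment (value of joint shutter below 0.004 m and x of stamp1 in the frame of stamp_bay between -0.074 and 0.074 m and y of stamp1 in the frame of stamp_bay between -0.065 and 0.065 m and z of each of stamp1, stamp2, stamp3 in the frame of stamp_bay below 0.042 m and linear speed of each of stamp1, stamp2, stamp3 below 0.03 m/s and x of stamp2 in the frame of stamp_bay between -0.074 and 0.074 m and y of stamp2 in the frame of stamp_bay between -0.065 and 0.065 m and x of stamp3 in the frame of stamp_bay between -0.074 and 0.074 m and y of stamp3 in the frame of stamp_bay between -0.065 and 0.065 m), for 0.2 s.
4. the cam lever is flipped back to locked (under 0.15 rad) with the shutter home (value of joint lever below 0.15 rad and value of joint shutter below 0.004 m), for 0.2 s.
At the end, for the whole second after the job is handed in: Every tape roll that is present lies in the tape compartment and every stamp in the stamp compartment (in any pose, below the shutter's level, at rest), the shutter is at its end stop over the stamps (within 4 mm) and the cam lever is locked (under 0.15 rad) (all of step 4 and x of roll1 in the frame of tape_bay between -0.074 and 0.074 m and y of roll1 in the frame of tape_bay between -0.065 and 0.065 m and z of each of roll1, roll2, roll3 in the frame of tape_bay below 0.042 m and linear speed of each of roll1, roll2, roll3, stamp1, stamp2, stamp3 below 0.03 m/s and x of roll2 in the frame of tape_bay between -0.074 and 0.074 m and y of roll2 in the frame of tape_bay between -0.065 and 0.065 m and x of roll3 in the frame of tape_bay between -0.074 and 0.074 m and y of roll3 in the frame of tape_bay between -0.065 and 0.065 m and x of stamp1 in the frame of stamp_bay between -0.074 and 0.074 m and y of stamp1 in the frame of stamp_bay between -0.065 and 0.065 m and z of each of stamp1, stamp2, stamp3 in the frame of stamp_bay below 0.042 m and x of stamp2 in the frame of stamp_bay between -0.074 and 0.074 m and y of stamp2 in the frame of stamp_bay between -0.065 and 0.065 m and x of stamp3 in the frame of stamp_bay between -0.074 and 0.074 m and y of stamp3 in the frame of stamp_bay between -0.065 and 0.065 m); the robot touches nothing.
It fails at once if a bystander (glue, mug, water bottle, punch, phone, ink tin) is moved more than 4 cm (distance of any of glue, mug, water, punch, phone, inktin from where it was at the start of the episode above 0.04 m).
Of roll1, roll2, roll3 only 2 to 3 are there at a start; the rules pass over those that are not, and their reading is None.
Of stamp1, stamp2, stamp3 only 2 to 3 are there at a start; the rules pass over those that are not, and their reading is None.
At some moment in a run one of roll1, roll2, roll3, stamp1, stamp2, stamp3 may be knocked a few centimetres aside while the robot is not near it.
Once in a run the grip may slacken for a moment while it holds something.
It also fails if it takes over 210 s, if anything falls off the work surface, if the arm or the gripper's body presses on something with over 40 N, if the wrist force passes 120 N, or if a joint passes its speed limit or range.

### The arm

A 7-joint arm with a two-finger parallel gripper is mounted at the origin on the work surface. World frame = base frame: x ahead of the robot, y to its left, z up, the work surface at z = 0. Lengths are in m, angles in rad, forces in N, time in s.
With the tool pointing down it reaches from about 0.4 to 0.85 m from the base axis. Payload 6.9 kg.
Tool frame: the origin (TCP) lies midway between the tips of the shut fingers; the grasp point (between the pads) lies behind it (ctrl.pinch_z is the z of the grasp point in the tool frame, in m); z points along the fingers, y is the line along which they close (so a half turn about z gives the same grasp; the last joint's range is limited). The gripper opens to 85 mm and grips with 20 to 120 N. Pads are 22 mm wide; open, the fingers measure 114 mm over their backs; the gripper's body (76 mm by 85 mm) begins 54 mm behind the grasp point. The pads swing forward as they close: fully open they stand 13 mm farther back than shut.
Start: joints at [1.212, 0.507, -0.238, 1.5, 0.126, 1.149, -0.155], TCP at [0.28, -0.559, 0.231] pointing down, gripper open.
Joint ranges: [-3.08, 3.08], [-0.24, 2.05], [-1.43, 1.35], [0, 2.5], [-1.52, 4.66], [0.17, 1.96], [-2.89, 2.89]. Speed limits (rad/s): [2.39, 2.39, 3.14, 3.14, 3.14, 3.14, 3.14].

### API

Orientations are given as a unit quaternion [w, x, y, z].
In Python, from station import ctrl, get_state, vision, ticket, models gives the robot as it stands. Calls block until the motion is done:
- ctrl.movep(position, orientation): joint-space move of the TCP to a pose.
- ctrl.movel(position, frame=None, max_speed=0.15): straight line of the TCP; frame=None keeps the orientation; max_speed is the mean speed in m/s.
- ctrl.set_joints(angles): joint-space move.
- ctrl.ungrasp() and ctrl.close_gripper(force=None): open the fingers fully, or close them until they stop; force is the grip in N (None keeps the last).
- ctrl.pause(seconds).
- ctrl.ik(position, orientation): joint angles nearest the present ones, or None.
- get_state(): the state.
- vision.grab_frame(name): name is "side" or "top"; returns (picture, depth): 384x512x3 uint8, blue, green, red; 384x512 float32, m along the optical axis (not along the pixel's ray), 0 where there is no reading.
- vision.camera_info(name): a dict with "mtx" (3x3 intrinsics, pixels), "R" (3x3) and "t" (3): a world point X has camera coordinates R X + t. Camera axes: x right, y down, z forward; pixel columns grow to the right and rows downward; lengths in m; the calibration is good to about 2 mm. A picture is of the moment at which its call begins. camera_info takes no time and is no camera call.
A pose or a line that the arm cannot do raises ctrl.Unreachable and nothing moves.
- ticket.close_job(): hands the job in; it is judged then, once.
Trained networks look in the newest picture that a camera, given by its name, has taken for a name from the list of things; names that differ only in an ending like _2 or _b are one class to them, and where a whole thing is asked for, a point or a joint stands for the part that bears it (a point fixed in the world has none). Each returns a list of dicts, best first, with "p" (0 to 1); they miss things now and then, are a little off and sometimes report something else, mostly with a low value. They report only what shows in the picture. A call takes as long as a camera call.
- models.recognise(camera, target): "point" ([column, row] in pixels, amid what is visible of it).
- models.masks_of(camera, target): "mask" (384x512 bool, what is visible of it) and "point" ([column, row] in pixels, amid what is visible of it).
The state is a dict: "time": time; "qpos": joint angles; "qd": joint speeds; "tau": joint torques, N m; "tcp_pos": TCP position; "eef_rot": TCP orientation; "contact_force": force on the tool from outside, world axes, zero at the start; "wrist_torque": the same for the moment, N m; "width": finger opening in m; "gripper_force": force on a finger pad.
Only numpy, scipy, OpenCV 4.12 (cv2) and the standard library are available. Lean on these libraries where they do the work, as an engineer would, in place of code of your own. Each camera call takes 0.05 s, during which the arm holds its last target. There are 200 camera calls.

## Working session

There is one attempt and no reset: what is moved stays moved. The work goes in short steps, each a Python script; the robot and the scene stay as the last script left them, time stands still between calls to the robot, and variables do not carry over. Pictures are saved under pics/ and viewed, at most 14 in all, crops included, and the job is handed in when it is done.

```bash
ls; mkdir -p pics
cat > h.py <<'E'
from station import ctrl, get_state, vision, ticket, models
import numpy as np, cv2
def cam(n):
    c=vision.camera_info(n); return np.array(c["mtx"]),np.array(c["R"]),np.array(c["t"])
def cloud(n,depth):
    K,R,t=cam(n); v,u=np.mgrid[:384,:512]
    p=np.stack([(u-K[0,2])/K[0,0]*depth,(v-K[1,2])/K[1,1]*depth,depth],-1)
    P=(p-t)@R; P[depth<=0]=np.nan; return P
def proj(n,X):
    K,R,t=cam(n); p=K@(R@np.array(X)+t); return p[:2]/p[2]
E
python3 - <<'E'
from h import *
for n in("top","side"):
    im,d=vision.grab_frame(n); cv2.imwrite(f"pics/{n}0.png",im); np.save(n+"0.npy",d)
    K,R,t=cam(n); print(n,-R.T@t, R.tolist(),K[0,0])
    P=cloud(n,d)
    for o in("case","shutter_grip","lever_ball","lever","shutter","roll1","stamp1","glue","mug","water","punch","phone","inktin"):
        for r in models.masks_of(n,o):
            if r["p"]<.3: continue
            m=r["mask"]; q=P[m]; q=q[~np.isnan(q[:,0])]
            if not len(q): continue
            top=q[q[:,2]>np.percentile(q[:,2],95)-.006]
            print(o,round(r["p"],2),np.round(r["point"]),m.sum(),"med",np.round(np.median(q,0),3),"top",np.round(top.mean(0),3), "mid",np.round((top.min(0)+top.max(0))/2,3))
print(get_state()["time"],ctrl.pinch_z, get_state()["eef_rot"])
E
```

```text
pics
top [ 0.26890391 -0.0100627   1.26495882] [[-0.05368711273718193, -0.9985407230919372, -0.005841083202300988], [-0.9781151398016827, 0.053764680454833735, -0.20099784184494046], [0.2010185743076475, -0.005077741882047686, -0.9795742694256009]] 412.6006924250262
case 0.87 [237. 154.] 5795 med [0.616 0.017 0.06 ] top [ 0.617 -0.018  0.076] mid [0.618 0.012 0.11 ]
shutter_grip 0.94 [255. 151.] 2146 med [ 0.613 -0.048  0.063] top [ 0.615 -0.049  0.066] mid [ 0.618 -0.051  0.083]
lever 0.65 [284. 151.] 145 med [ 0.614 -0.115  0.086] top [ 0.615 -0.106  0.149] mid [ 0.614 -0.106  0.149]
shutter 0.71 [262. 150.] 2208 med [ 0.613 -0.048  0.063] top [ 0.616 -0.05   0.066] mid [ 0.618 -0.051  0.105]
roll1 0.63 [144. 214.] 78 med [0.461 0.294 0.019] top [0.459 0.291 0.021] mid [0.46  0.29  0.022]
roll1 0.57 [194. 220.] 100 med [0.438 0.163 0.016] top [0.441 0.163 0.02 ] mid [0.443 0.165 0.021]
roll1 0.49 [284. 150.] 133 med [ 0.613 -0.118  0.086] top [ 0.614 -0.106  0.149] mid [ 0.614 -0.105  0.149]
stamp1 0.73 [310. 208.] 148 med [ 0.441 -0.193  0.016] top [ 0.443 -0.194  0.041] mid [ 0.4
[... 2899 characters left out ...]
 0.04 ]
mug 0.95 [ 89. 269.] 1622 med [0.552 0.467 0.056] top [0.574 0.463 0.089] mid [0.576 0.461 0.089]
water 0.8 [349. 134.] 794 med [ 0.489 -0.499  0.095] top [ 0.494 -0.51   0.2  ] mid [ 0.495 -0.511  0.198]
punch 0.91 [180. 314.] 570 med [0.328 0.36  0.043] top [0.336 0.357 0.048] mid [0.338 0.356 0.049]
punch 0.49 [218. 190.] 4778 med [0.608 0.022 0.052] top [ 0.61  -0.011  0.076] mid [0.617 0.012 0.11 ]
phone 0.55 [297. 141.] 354 med [ 0.666 -0.419  0.008] top [ 0.667 -0.42   0.009] mid [ 0.668 -0.419  0.009]
inktin 0.61 [142. 245.] 512 med [0.587 0.321 0.018] top [0.592 0.319 0.018] mid [0.593 0.318 0.018]
1.4 -0.0187 [-1.86962512e-05  9.73115015e-01  2.30319705e-01  5.84007563e-06]
```

View pics/top0.png

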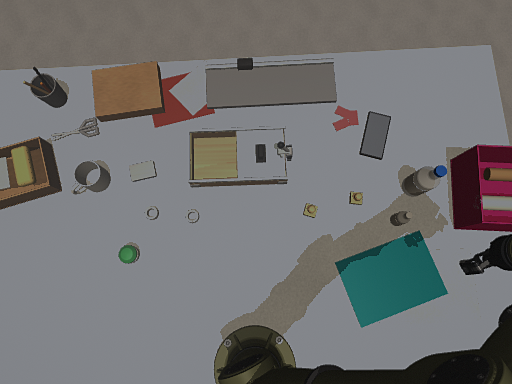

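View pics/side0.png

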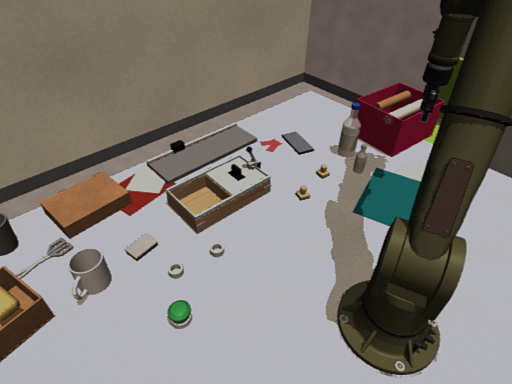

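Run:
```python
from h import *
d=np.load("top0.npy");P=cloud("top",d).reshape(-1,3);P=P[~np.isnan(P[:,0])]
box=(P[:,0]>.48)&(P[:,0]<.76)&(P[:,1]>-.22)&(P[:,1]<.24)
for lo,hi in((.05,.0595),(.0595,.066),(.066,.073),(.09,.1),(.01,.2)):
    q=P[box&(P[:,2]>lo)&(P[:,2]<hi)]
    print(lo,len(q),q.min(0).round(3),q.max(0).round(3),cv2.minAreaRect(q[:,:2].astype(np.float32)))
q=P[box&(P[:,2]>.1)]; print("leverhi",q.round(3).tolist())
# small things on table
h=((P[:,2]>.012)&(P[:,2]<.05)&(P[:,0]>.25)&~box)
K=[]
q=P[h]
from scipy.cluster.hierarchy import fcluster,linkage
l=fcluster(linkage(q,"single"),.015)if 0 else fcluster(linkage(q,"single"),.015,"distance")
for i in set(l):
    s=q[l==i]
    if len(s)>15: print(len(s),s.mean(0).round(3),s.min(0).round(3),s.max(0).round(3),cv2.minAreaRect(s[:,:2].astype(np.float32)))
```

```text
0.05 419 [ 0.533 -0.143  0.05 ] [0.697 0.168 0.059] ((0.6149899959564209, 0.01168254017829895), (0.31057029962539673, 0.16110989451408386), 89.0888900756836)
0.0595 1914 [ 0.533 -0.131  0.06 ] [0.706 0.169 0.066] ((0.6187965273857117, 0.01806625723838806), (0.2988137900829315, 0.167745903134346), 88.74519348144531)
0.066 794 [ 0.533 -0.146  0.066] [0.704 0.168 0.073] ((0.6185126304626465, 0.010613158345222473), (0.3128194808959961, 0.16708499193191528), 88.8773422241211)
0.09 62 [ 0.597 -0.133  0.09 ] [ 0.637 -0.044  0.099] ((0.6085569262504578, -0.08485302329063416), (0.08935657888650894, 0.038717590272426605), 76.5970458984375)
0.01 4057 [ 0.531 -0.146  0.01 ] [0.706 0.169 0.153] ((0.6173053979873657, 0.01085670292377472), (0.31329476833343506, 0.17041167616844177), 88.74519348144531)
leverhi [[0.624, -0.101, 0.142], [0.623, -0.103, 0.147], [0.621, -0.106, 0.152], [0.622, -0.109, 0.148], [0.622, -0.111, 0.148], [0.62, -0.1, 0.147], [0.618, -0.103, 0.151], [0.618, -0.105, 0.15], [0.618, -0.108, 0.152], [0.618, -0.111, 0.149], [0.619, -0.114, 0.147], [0.634, -0.057, 0.101], [0.619, -
[... 4418 characters left out ...]
] [ 0.423 -0.217  0.012] [ 0.465 -0.175  0.046] ((0.443269282579422, -0.1946907490491867), (0.03520369902253151, 0.035989802330732346), 71.59403991699219)
112 [ 0.473 -0.336  0.025] [ 0.455 -0.358  0.012] [ 0.491 -0.319  0.045] ((0.47384658455848694, -0.3383411467075348), (0.037765517830848694, 0.035191621631383896), 85.10547637939453)
55 [ 0.396 -0.44   0.031] [ 0.381 -0.456  0.012] [ 0.417 -0.434  0.05 ] ((0.3965024948120117, -0.44257989525794983), (0.03731384873390198, 0.016224827617406845), 19.330602645874023)
103 [ 0.491 -0.494  0.032] [ 0.469 -0.525  0.012] [ 0.529 -0.482  0.05 ] ((0.49363070726394653, -0.4989812970161438), (0.06516323238611221, 0.02825837954878807), 24.30337905883789)
```

Top picture: case amid (238,157) with the lever at (284,150). Rolls are at (152,213) and (193,216), stamps at (310,210) and (356,198). The side picture agrees, and there are two of each. The dimensions also fit: grip at y≈-0.051, ball at z≈0.14. I'll do the rolls first, since the tape bay is already open.

```bash
cat >> h.py <<'E'
from scipy.cluster.hierarchy import fcluster,linkage
YAW=-.019; C=np.array([.6175,.0190])
def W(x,y,z): c,s=np.cos(YAW),np.sin(YAW); return np.array([C[0]+c*x-s*y, C[1]+s*x+c*y, z])
def Q(a): return np.array([0,np.cos(a/2),np.sin(a/2),0])
QN=Q(YAW); QL=Q(YAW+np.pi/2)
def things(cam="top"):
    """rolls/stamps lying on the table (from depth)"""
    _,d=vision.grab_frame(cam); P=cloud(cam,d).reshape(-1,3); P=P[~np.isnan(P[:,0])]
    r=(P[:,0]>.3)&(P[:,0]<.8)&(abs(P[:,1])<.6)&(P[:,2]>.011)&(P[:,2]<.06)
    r&=~((P[:,0]>.52)&(P[:,0]<.72)&(P[:,1]>-.15)&(P[:,1]<.18))
    q=P[r]; l=fcluster(linkage(q,"single"),.012,"distance"); out=[]
    for i in set(l):
        s=q[l==i]; e=np.ptp(s[:,:2],axis=0)
        if len(s)<40 or e.max()>.055 or e.min()<.025 or s[:,2].max()>.048: continue
        (c,_,_)=cv2.minAreaRect(s[:,:2].astype(np.float32))
        out.append(("stamp" if s[:,2].max()>.032 else "roll",np.array(c)))
    return out
def st(): s=get_state(); return round(s["time"],1),np.round(s["tcp_pos"],3),"w",round(s["width"],4),"F",np.round(s["contact_force"],1)
def pick(xy,z):
    ctrl.movep([*xy,.2],QN); ctrl.ungrasp()
    ctrl.movel([*xy,z],max_speed=.15); ctrl.close_gripper(40); ctrl.movel([*xy,.2],max_speed=.25)
    print("picked",st())
def place(x,y,z):
    p=W(x,y,z); ctrl.movep([p[0],p[1],.2],QN); print("before place",st())
    ctrl.movel(p,max_speed=.15); ctrl.ungrasp(); ctrl.movel([p[0],p[1],.2],max_speed=.25); print("placed",st())
E
python3 - <<'E'
from h import *
for n,p,q in [("grip",W(0,-.07,.071),QN),("grip2",W(0,.07,.071),QN),("lev",W(0,-.1,.12),QL),("lev2",W(0,-.19,.12),QL),("st",[.473,-.338,.016],QN),("ro",[.461,.291,.002],QN),("lev3",W(0,-.23,.12),QL)]:
    j=ctrl.ik(p,q); print(n,None if j is None else np.round(j,2))
T=things(); print(T)
E
```

```text
grip [ 0.17  0.66 -0.2   1.71  0.17  0.79 -1.71]
grip2 [-0.02  0.67 -0.26  1.69  0.22  0.81 -1.98]
lev [ 0.46  0.66 -0.62  1.66  0.44  0.97 -0.34]
lev2 [ 0.54  0.66 -0.53  1.61  0.39  0.97 -0.13]
st [ 0.65  0.69 -0.11  1.86  0.12  0.6  -1.13]
ro [-0.44  0.68 -0.26  1.96  0.33  0.54 -2.52]
lev3 [ 0.59  0.67 -0.51  1.58  0.37  0.99 -0.06]
[('roll', array([0.44341683, 0.16603035])), ('roll', array([0.46118656, 0.29086   ])), ('stamp', array([ 0.44294709, -0.19488896])), ('stamp', array([ 0.47400299, -0.33839536]))]
```

Run:
```python
from h import *
pick([.4434,.166],.002); 
if get_state()["width"]>.03: place(-.035,.07,.015)
```

```text
picked (7.2, array([0.443, 0.165, 0.199]), 'w', 0.0381, 'F', array([-0.2,  1. , -0.4]))
before place (7.9, array([0.583, 0.09 , 0.198]), 'w', 0.0379, 'F', array([0.2, 0.4, 0.1]))
placed (10.7, array([0.583, 0.089, 0.199]), 'w', 0.0854, 'F', array([ 1. , -0.7, -1. ]))
```

Fast and clean. Now the second roll, after a fresh look, then a check of the bay.

Run:
```python
from h import *
T=things(); print(T)
r=[c for n,c in T if n=="roll"]
pick(r[0] if r else [.461,.291],.002)
if get_state()["width"]>.03: place(.035,.07,.015)
# lever: closed finger, push to -y
ctrl.close_gripper(20)
p=W(-.003,-.085,.2); ctrl.movep(p,QL); print(st())
im,_=vision.grab_frame("top"); cv2.imwrite("pics/t1.png",im[100:260,120:380].repeat(3,0).repeat(3,1)); print(things())
```

```text
[('stamp', array([ 0.47347605, -0.33890325])), ('roll', array([0.46054175, 0.29067138]))]
picked (14.8, array([0.46 , 0.29 , 0.199]), 'w', 0.0379, 'F', array([ 0.3, -0.3, -0.7]))
before place (15.9, array([0.653, 0.091, 0.2  ]), 'w', 0.0379, 'F', array([0.7, 0.6, 0.3]))
placed (18.7, array([0.653, 0.088, 0.199]), 'w', 0.0854, 'F', array([ 0.2,  1.2, -1. ]))
(20.8, array([ 0.613, -0.065,  0.2  ]), 'w', 0.0001, 'F', array([ 0.3, -0.3, -0.1]))
[('stamp', array([ 0.44317228, -0.19495583]))]
```

View pics/t1.png

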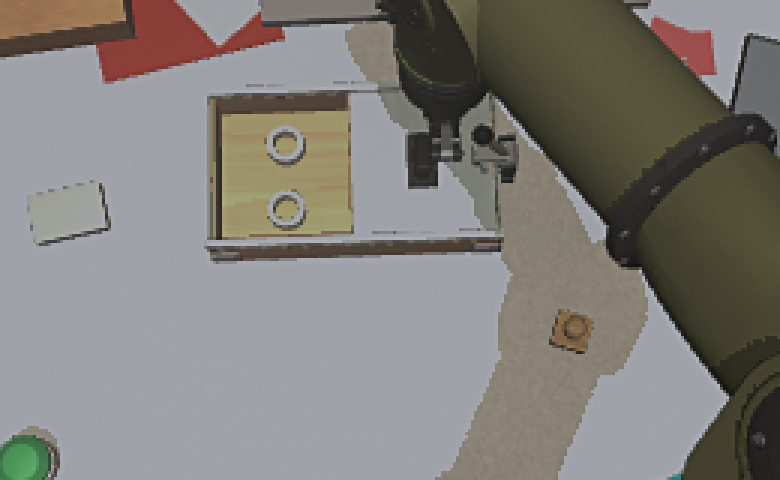

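Both rolls lie in the tape bay (crop (287,145) and (287,210)), and the finger is above and beside the lever ball. Next I push the lever over, watching the force.

```bash
cat >> h.py <<'E'
def sweep(ys,z,x,lim,axis=1,speed=.05):
    for y in ys:
        ctrl.movel(W(x,y,z),max_speed=speed); F=get_state()["contact_force"]
        if abs(F[axis])>lim: print("stop at",y,np.round(F,1)); break
    print(st())
E
python3 - <<'E'
from h import *
ctrl.movel(W(-.003,-.085,.12),max_speed=.1); print(st())
sweep(np.arange(-.10,-.196,-.008),.12,-.003,10)
p=W(-.003,-.13,.2); ctrl.movel(W(-.003,-.15,.12)); ctrl.movel(p,max_speed=.2)
ctrl.movep(W(-.1,.1,.28),QN)
_,d=vision.grab_frame("top"); P=cloud("top",d).reshape(-1,3)
q=P[(abs(P[:,0]-.615)<.03)&(P[:,1]>-.23)&(P[:,1]<-.07)&(P[:,2]>.105)&(P[:,2]<.16)]; print(len(q),q.mean(0).round(3),q.min(0).round(3),q.max(0).round(3)); print(things())
E
```

```text
(21.9, array([ 0.613, -0.066,  0.121]), 'w', -0.0004, 'F', array([-0.3, -0.1,  0.6]))
(25.7, array([ 0.611, -0.167,  0.12 ]), 'w', -0.0001, 'F', array([-1.1,  6.6,  2.2]))
79 [ 0.615 -0.167  0.121] [ 0.605 -0.195  0.105] [ 0.625 -0.12   0.139]
[('roll', array([ 0.44323081, -0.19438607])), ('stamp', array([ 0.47384956, -0.3385933 ]))]
```

Ball now near (0.615, -0.187, 0.128), which is about 1.1 rad: free. Now the shutter.

Run:
```python
from h import *
ctrl.movep(W(0,-.07,.2),QN); ctrl.ungrasp(); ctrl.movel(W(0,-.07,.073),max_speed=.12); print(st())
ctrl.close_gripper(40); print(st())
ctrl.movel(W(0,.055,.073),max_speed=.08); print(st())
sweep(np.arange(.060,.0765,.003),.073,0,18,speed=.03)
ctrl.ungrasp(); print(st()); p=get_state()["tcp_pos"]; ctrl.movel([p[0],p[1],.2],max_speed=.2)
ctrl.movep(W(-.2,.25,.25),QN)
im,d=vision.grab_frame("top"); cv2.imwrite("pics/t2.png",im[100:260,120:380].repeat(3,0).repeat(3,1))
P=cloud("top",d).reshape(-1,3)
q=P[(abs(P[:,0]-.617)<.03)&(P[:,1]>0)&(P[:,1]<.16)&(P[:,2]>.085)&(P[:,2]<.11)]; print(len(q),q.mean(0).round(3),q.min(0).round(3),q.max(0).round(3)); print(things())
```

```text
(31.1, array([ 0.617, -0.051,  0.074]), 'w', 0.0854, 'F', array([-0.4, -1.1,  1.1]))
(31.8, array([ 0.616, -0.051,  0.073]), 'w', 0.0131, 'F', array([-1.2,  0.8,  3.5]))
(33.5, array([0.619, 0.075, 0.073]), 'w', 0.013, 'F', array([-1.9, -0.1,  4.7]))
(35.1, array([0.619, 0.088, 0.073]), 'w', 0.0132, 'F', array([ -3.6, -14.3,  12.5]))
(35.8, array([0.619, 0.094, 0.073]), 'w', 0.0856, 'F', array([ 0.3, -0.5, -0.6]))
68 [0.618 0.089 0.096] [0.6   0.082 0.085] [0.637 0.096 0.101]
[('stamp', array([ 0.44341654, -0.1949123 ])), ('stamp', array([ 0.5091629 , -0.36472532]))]
```

View pics/t2.png

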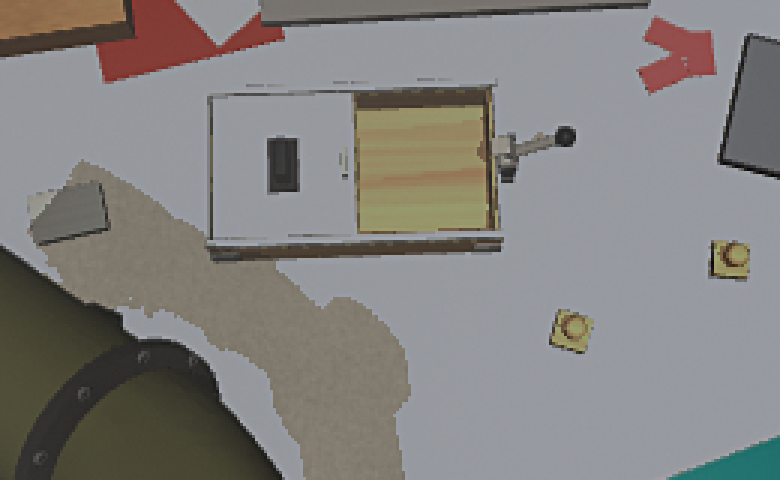

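The shutter is at its far stop with the grip at crop (284,165), y≈0.089, and the stop was felt at 14 N. The lever leans out at (565,135). One stamp was knocked to (0.509,-0.365) but still stands. Now I place the stamps.

Run:
```python
from h import *
pick([.4434,-.1949],.016)
if get_state()["width"]>.015:
    place(-.035,-.067,.026)
    ctrl.movep(W(-.2,.25,.25),QN); T=things(); print(T)
    s=[c for n,c in T if n=="stamp"]
    if len(s)==1:
        pick(s[0],.016)
        if get_state()["width"]>.015: place(.035,-.067,.026)
    ctrl.movep(W(-.2,.25,.25),QN); print(things())
im,d=vision.grab_frame("top"); cv2.imwrite("pics/t3.png",im[100:260,120:380].repeat(3,0).repeat(3,1)); print(st())
```

```text
picked (42.5, array([ 0.443, -0.195,  0.199]), 'w', 0.021, 'F', array([-1.1,  0.1, -1. ]))
before place (43.3, array([ 0.58 , -0.048,  0.199]), 'w', 0.0211, 'F', array([-0.3, -0.2,  0.2]))
placed (46.1, array([ 0.58 , -0.048,  0.199]), 'w', 0.0854, 'F', array([ 0.7, -0.3, -0.6]))
[('stamp', array([ 0.50798339, -0.36453354]))]
picked (52.9, array([ 0.507, -0.364,  0.199]), 'w', 0.0211, 'F', array([-0. ,  0.9, -1.3]))
before place (54.2, array([ 0.651, -0.051,  0.2  ]), 'w', 0.0209, 'F', array([ 0. ,  0.3, -0.5]))
placed (57.0, array([ 0.65 , -0.049,  0.199]), 'w', 0.0858, 'F', array([-0.9, -0.1, -0.7]))
[]
(58.6, array([0.423, 0.272, 0.25 ]), 'w', 0.0852, 'F', array([ 0.5, -0.4,  0.4]))
```

View pics/t3.png

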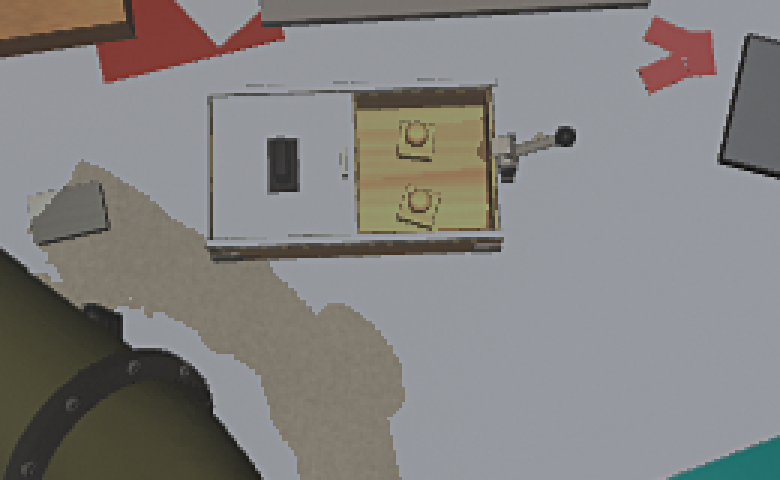

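Both stamps stand in their bay (crop (416,140) and (418,207)). Now I slide the shutter home and lock the lever.

Run:
```python
from h import *
ctrl.movep(W(0,.07,.2),QN); ctrl.movel(W(0,.07,.073),max_speed=.12)
ctrl.close_gripper(40); print(st())
ctrl.movel(W(0,-.055,.073),max_speed=.08); print(st())
sweep(np.arange(-.060,-.0775,-.003),.073,0,18,speed=.03)
ctrl.ungrasp(); p=get_state()["tcp_pos"]; ctrl.movel([p[0],p[1],.22],max_speed=.2)
ctrl.close_gripper(20)
ctrl.movep(W(-.003,-.25,.22),QL); ctrl.movel(W(-.003,-.25,.12),max_speed=.15); print(st())
sweep(np.r_[np.arange(-.23,-.155,.008),np.arange(-.155,-.1445,.002)],.12,-.003,10)
p=W(-.003,-.17,.12); ctrl.movel(p); ctrl.movel([p[0],p[1],.22],max_speed=.2)
ctrl.movep(W(-.2,.25,.25),QN)
im,d=vision.grab_frame("top"); cv2.imwrite("pics/t4.png",im[100:260,120:380].repeat(3,0).repeat(3,1)); P=cloud("top",d).reshape(-1,3)
for a,b,z0,z1 in((-.1,0,.085,.102),(-.23,-.07,.128,.16)):
    q=P[(abs(P[:,0]-.617)<.03)&(P[:,1]>a)&(P[:,1]<b)&(P[:,2]>z0)&(P[:,2]<z1)]; print(len(q),q.mean(0).round(3),q.min(0).round(3),q.max(0).round(3))
print(st(),things())
```

```text
(61.5, array([0.619, 0.088, 0.073]), 'w', 0.0133, 'F', array([-1.1, -3.5,  3.9]))
(63.2, array([ 0.616, -0.038,  0.073]), 'w', 0.0135, 'F', array([-0.4, -0.1,  5.2]))
(64.8, array([ 0.616, -0.052,  0.073]), 'w', 0.0127, 'F', array([-1.1, 12.5,  5.1]))
(69.4, array([ 0.61 , -0.231,  0.121]), 'w', 0.0003, 'F', array([1. , 0.2, 0.2]))
(74.2, array([ 0.612, -0.128,  0.12 ]), 'w', 0.0001, 'F', array([ 0.5, -6.3,  0.1]))
61 [ 0.617 -0.05   0.096] [ 0.597 -0.057  0.086] [ 0.636 -0.044  0.101]
42 [ 0.615 -0.103  0.145] [ 0.606 -0.115  0.129] [ 0.624 -0.094  0.153]
(77.1, array([0.423, 0.272, 0.25 ]), 'w', -0.0002, 'F', array([ 0.4, -0.2,  0.4])) []
```

View pics/t4.png

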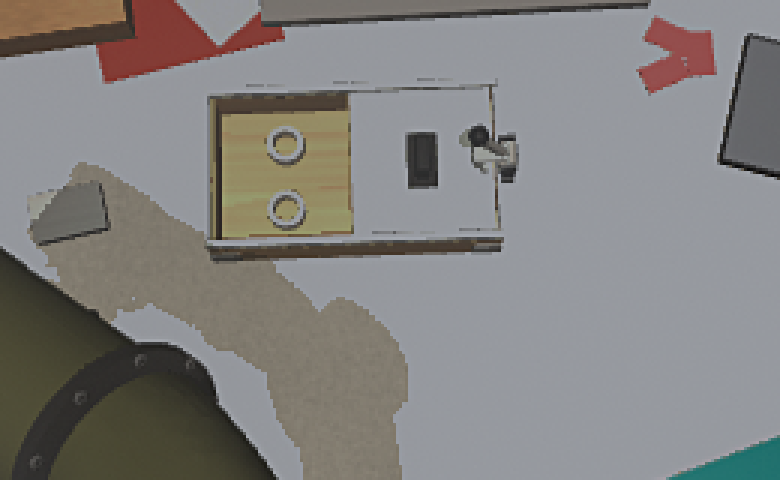

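The shutter is home with the grip at y≈-0.050, as at the start. The lever ball is back at its starting place (crop (478,135)), both rolls are in their bay, and nothing is left on the table.

```bash
python3 -c "
from h import *
print(ticket.close_job())"
```

```text
the job is handed in; nothing more can be done
None
```

The job is handed in at about 77 s: both rolls are in the tape compartment, both stamps are under the closed shutter and the lever is locked; the judge returned no verdict, so this rests on my last camera check.

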